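# Make up the camera kit and the buggy kit

## Task

Make up two model-making kits from the stock on the cutting mat. The tray with three compartments is the camera kit: stand the tall black lens barrel in its middle compartment, and the slim cotton reel and the glue stick in its outer compartments, one in each, either way round; the tray with two compartments is the buggy kit: stand the block battery in one compartment and the wheel, hub up, in the other. Everything goes upright and flat on the tray floor, let go and at rest, and the short barrel, the fat reel and the flat ring are left where they are.

Things in the scene. Friction and masses are not known exactly. Their poses are not given: they have to be found in the camera images.
- long_tray: Low open plywood tray, 98 x 232 mm, 14 mm high, walls, dividers and floor 4 mm thick; three compartments in a row, each 72 mm (along y) x 90 mm (along x) inside, centres at y = -76, 0, +76 mm. Fixed on the green mat (its top 3 mm above the table). Origin: centre of the underside; x across the short side, y along the long side, z up. Floor top 4 mm above the origin.
- short_tray: Low open plywood tray, 98 x 156 mm, 14 mm high, walls, divider and floor 4 mm thick; two compartments in a row, each 72 mm (along y) x 90 mm (along x) inside, centres at y = -38, +38 mm. Fixed on the green mat (its top 3 mm above the table). Origin: centre of the underside; x across the short side, y along the long side, z up. Floor top 4 mm above the origin.
- tall_barrel_center (a point): Tall lens barrel: black plastic cylinder with a thin bright band and a dark lens on top, 42 mm diameter, 58 mm high, about 60 g. Stands upright on the mat at the start; the point is its centre, half-way up; z is up.
- slim_reel_center (a point): Slim wooden cotton reel with off-white thread, a small dark hole on top, 34 mm diameter, 46 mm high, about 30 g. Stands upright on the mat at the start; the point is its centre, half-way up; z is up.
- glue_stick_center (a point): Glue stick: white cylinder with a grey cap, 27 mm diameter, 64 mm high, about 35 g. Stands upright on the mat at the start; the point is its centre, half-way up; z is up.
- battery_center (a point): Block battery (9 V type): pale grey metal block with a brass-coloured upper part and two round steel terminals on top, 17.5 mm (along its x) by 26.5 mm (along its y), 46 mm high (terminals 2 mm more), about 46 g. Stands upright on the mat at the start; the point is its centre, half-way up; z is up.
- wheel_center (a point): Toy wheel lying flat with its hub pointing up: black-tyred disc with a pale wooden face, 54 mm diameter and 18 mm thick, and on it a central wooden hub pin, 20 mm diameter, rising a further 32 mm; 50 mm high in all, about 45 g. Best gripped by the hub. Stands upright on the mat at the start; the point is its centre, half-way up; z is up.
- short_barrel_center (a point): Short lens barrel, not wanted in any kit: wider and lower than the tall one, black, 52 mm diameter, 26 mm high. Stands upright on the mat at the start; the point is its centre, half-way up; z is up.
- fat_reel_center (a point): Fat wooden cotton reel, not wanted in any kit: 56 mm diameter, 32 mm high. Stands upright on the mat at the start; the point is its centre, half-way up; z is up.
- flat_ring_center (a point): Flat black plastic ring, not wanted in any kit: 72 mm outer and 50 mm inner diameter, 10 mm high, lying flat. The point is its centre, half-way up; z is up.

How it is judged:
By the outcome, as a careful person would: the job done as asked, in the order asked, and still so for the second after the job is handed in, with the robot touching nothing.
It also fails if it takes over 136 s, if anything falls off the work surface, if the arm or the gripper's body presses on something with over 40 N, if the wrist force passes 120 N, or if a joint passes its speed limit or range.

## Robot

A 7-joint arm with a two-finger parallel gripper is mounted at the origin on the work surface. World frame = base frame: x ahead of the robot, y to its left, z up, the work surface at z = 0. Lengths are in m, angles in degrees, forces in N, time in s.
With the tool pointing down it reaches from about 0.425 to 0.875 m from the base axis. Payload 4.7 kg.
Tool frame: the origin (TCP) lies midway between the tips of the shut fingers; the grasp point (between the pads) lies 19 mm behind it; z points along the fingers, y is the line along which they close (so a half turn about z gives the same grasp; the last joint's range is limited). The gripper opens to 87 mm and grips with 3 to 60 N. Pads are 19 mm wide; open, the fingers measure 117 mm over their backs; the gripper's body (75 mm by 190 mm) begins 51 mm behind the grasp point.
Start: joints at [-62.962, 18.392, -4.016, 83.108, 1.295, 78.541, -3.26], TCP at [0.287, 0.583, 0.223] pointing down, gripper open.
Joint ranges: [-163.93, 163.93], [-17.29, 119.83], [-79.2, 71.16], [3.27, 140.29], [-89.18, 269.18], [5.43, 117.66], [-154.24, 154.24]. Speed limits (degrees/s): [147.25, 147.25, 180, 180, 180, 180, 180].

## Interface

Orientations are given as [roll, pitch, yaw] about the fixed x, y, z axes, in that order (R = Rz(yaw) Ry(pitch) Rx(roll)).
In Python, from cell import env, viewer, boxes_of, masks_of gives the robot as it stands. The module is installed in compiled form; this text tells all that it offers.
- The arm moves only by the tool apply_moves, never from a script. Its argument "moves" is a list of rows, each a list of 7 numbers: the shift along the tool's x, y, z scaled (see below), then the turn, a rotation vector about the tool's x, y, z scaled (see below), then the opening, from 0 (shut) to 1 (fully open). A call has 1 to 20 rows; each row is the pose to reach, as a shift and turn from the pose commanded when the call began, along the tool's axes at that moment; what a row does not reach only later rows make up. The controller multiplies each number of a shift by 0.2 m and each number of a turn by 1.5 rad. A row lasts 1/10 s, in which the tool goes at most 50 mm and 8.59 degrees, less where a joint would pass 70% of its speed; a pose out of reach is approached as far as the arm can. A call with a number of a shift or a turn outside -1 to 1 is refused whole. A call with a gripper value outside its range is refused whole. The fingers move at their own pace and stop on an object; "grip_force" is the grip in N (left out, the last holds). Time passes only in rows, so rows that repeat a pose let the fingers close. It gives the time, the measured TCP pose, the force, the opening and the grip force at its end, in the units of the state.
- env.get_obs(): the state, without advancing time (a new reading comes with each control period).
- viewer.read_camera(name): name is "scene" or "top"; returns the picture (420x560x3 uint8, red, green, blue); there is no depth.
- viewer.get_calibration(name): a dict with "fov_y" (degrees; the focal length in pixels is half the picture's height over the tangent of half this angle, whatever the lens; pixels are square), "cx", "cy" (the principal point, pixels), "position" and "orientation" of the camera in the world. Camera axes: x right, y up, looking along -z (the intrinsics and any distortion apply to the point x, -y, -z); pixel columns grow to the right and rows downward; lengths in m; the calibration is good to about 2 mm. A picture is of the moment at which its call begins. get_calibration takes no time and is no camera call.
- env.sign_off(): hands the job in; it is judged then, once.
Trained networks look in the newest picture that a camera, given by its name, has taken for a name from the list of things; names that differ only in an ending like _2 or _b are one class to them, and where a whole thing is asked for, a point or a joint stands for the part that bears it (a point fixed in the world has none). Each returns a list of dicts, best first, with "conf" (0 to 1); they miss things now and then, are a little off and sometimes report something else, mostly with a low value. They report only what shows in the picture. A call takes as long as a camera call.
- boxes_of(camera, target): "location" ([column, row] in pixels, amid what is visible of it).
- masks_of(camera, target): "pixels" (420x560 bool, what is visible of it) and "location" ([column, row] in pixels, amid what is visible of it).
The state is a dict: "time_s": time; "qpos": joint angles; "joint_velocities": joint speeds; "effort": joint torques, N m; "tool_pos": TCP position; "tool_rot": TCP orientation; "force": force on the tool from outside, world axes, zero at the start; "wrist_torque": the same for the moment, N m; "grip_width": finger opening in m; "grasp_force": force on a finger pad.
Only numpy, scipy, OpenCV 4.12 (cv2) and the standard library are available. Lean on these libraries where they do the work, as an engineer would, in place of code of your own. Each camera call takes 0.05 s, during which the arm holds its last target. There are 200 camera calls.

## Working session

There is one attempt and no reset: what is moved stays moved. The work goes in short steps, Python scripts to look and compute and a tool call to move; the robot and the scene stay as the last step left them, time stands still between calls to the robot, and variables do not carry over. Pictures are saved under pics/ and viewed, at most 14 in all, crops included, and the job is handed in when it is done.

Besides the shell and the picture viewer there is one more tool, called after "Emit:" as name(argument=value, ...), one argument or row to a line, values as JSON. apply_moves: Moves the arm, as the interface text tells. Shifts and turns lie within -1 to 1; 1 stands for 0.2 m of shift or 1.5 rad of turn. Its arguments: {"type":"object","properties":{"moves":{"type":"array","items":{"type":"array","items":{"type":"number","minimum":-1,"maximum":1}}},"grip_force":{"type":"number"}},"required":["moves"]}

```bash
mkdir -p pics; python3 - <<'E'
from cell import env, viewer
import cv2
for c in("scene","top"):
    im=viewer.read_camera(c); cv2.imwrite(f"pics/{c}0.png",im[:,:,::-1]); print(viewer.get_calibration(c))
o=env.get_obs(); print(o)
E
```

```text
{'fov_y': 48.80181299022757, 'cx': 280.10552497703577, 'cy': 211.02422068530512, 'position': array([1.17103698, 0.38531104, 0.77574554]), 'orientation': array([ 47.25791813,  -1.08821549, 122.2066523 ])}
{'fov_y': 52.838862197085334, 'cx': 279.622536885879, 'cy': 213.68350651427562, 'position': array([0.30248729, 0.00658661, 1.26798841]), 'orientation': array([ 10.9661954 ,  -0.84973213, -88.93799536])}
{'time_s': 0.1, 'qpos': array([-62.9627913 ,  18.43603316,  -4.01588194,  83.16670898,
         1.29539981,  78.53960796,  -3.26140969]), 'joint_velocities': array([-0.05968149, -0.01362536,  0.02113336, -0.09012695, -0.05623199,
        0.02566368, -0.06135716]), 'effort': array([-4.61149898e-05, -4.92574990e+01, -4.05790592e-01, -3.13394845e+01,
       -6.41699717e-02,  3.95003648e-02,  1.19883548e-04]), 'tool_pos': array([0.28710871, 0.58262106, 0.22156762]), 'tool_rot': array([-1.79902902e+02,  5.59290054e-03,  1.53771367e+02]), 'force': array([ 0.36449696,  0.00977022, -0.86135291]), 'wrist_torque': array([ 0.00122384,  0.00020484, -0.03867149]), 'grasp_force': 0.0, 'grip_width': 0.08716378174551818}
```

View pics/scene0.png

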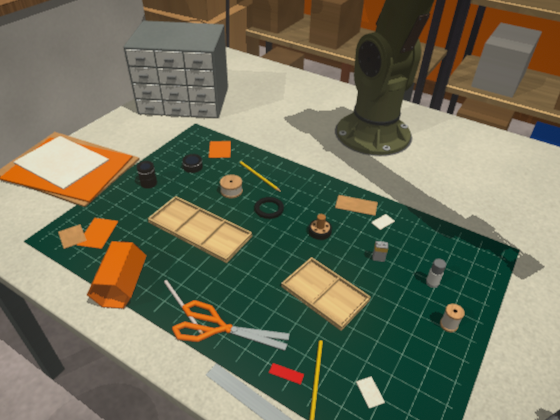

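View pics/top0.png

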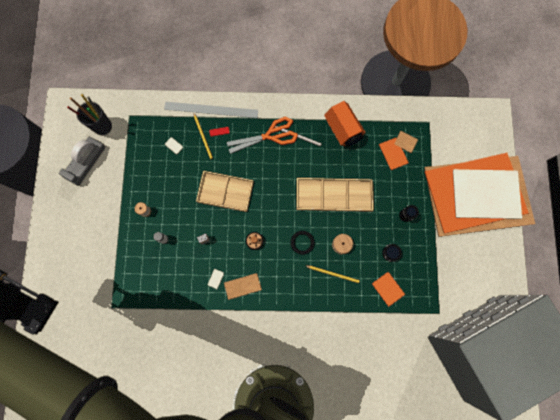

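The pictures show the long tray at top-px (335,195), the short one at (226,190), the barrel at (410,213), the slim reel at (141,209), the glue stick at (160,238), the battery at (205,238) and the wheel at (255,241). The arm is clear of all of them. I'll measure by fitting silhouettes in both cameras.

```bash
cat > h.py <<'E'
from cell import env, viewer, boxes_of, masks_of
import numpy as np, cv2
from scipy.spatial.transform import Rotation as R
from scipy.optimize import minimize
C={c:viewer.get_calibration(c) for c in("scene","top")}
def proj(c,P):
    k=C[c]; p=(np.atleast_2d(P)-k["position"])@R.from_euler("xyz",k["orientation"],degrees=True).as_matrix()
    f=210/np.tan(np.radians(k["fov_y"]/2)); return np.c_[k["cx"]-f*p[:,0]/p[:,2],k["cy"]+f*p[:,1]/p[:,2]]
def ground(c,px,z):
    return minimize(lambda q:((proj(c,[*q,z])-px)**2).sum(),[.55,0],method="Nelder-Mead",options=dict(xatol=1e-5,fatol=1e-4)).x
t=np.linspace(0,2*np.pi,40,endpoint=False)
def cyl(d,z0,z1): return np.vstack([np.c_[d/2*np.cos(t),d/2*np.sin(t),0*t+z] for z in(z0,z1)])
def box(a,b,h): return np.array([[x*a/2,y*b/2,z] for x in(-1,1) for y in(-1,1) for z in(0,h)])
M=dict(long_tray=[box(.098,.232,.014)],short_tray=[box(.098,.156,.014)],tall_barrel_center=[cyl(.042,0,.058)],
 slim_reel_center=[cyl(.034,0,.046)],glue_stick_center=[cyl(.027,0,.064)],battery_center=[box(.0175,.0265,.046)],
 wheel_center=[cyl(.054,0,.018),cyl(.020,.018,.05)],short_barrel_center=[cyl(.052,0,.026)],fat_reel_center=[cyl(.056,0,.032)],flat_ring_center=[cyl(.072,0,.01)])
def render(c,parts,q,z):
    im=np.zeros((420,560),np.uint8); im=np.zeros((1680,2240),np.uint8)
    for p in parts:
        P=R.from_euler("z",q[2]).apply(p)+[q[0],q[1],z]
        h=cv2.convexHull(((proj(c,P)+.5)*4-.5).astype(np.float32))
        cv2.fillConvexPoly(im,np.round(h*16).astype(int),255,shift=4)
    return cv2.resize(im,(560,420),interpolation=cv2.INTER_AREA)/255.
def fit(name,masks,z=.003,yaws=(0,)):
    """masks {cam:bool}; returns x,y,yaw, cost per camera set"""
    best=None
    B={c:cv2.GaussianBlur(m.astype(float),(0,0),1.5) for c,m in masks.items()}
    def cost(q):
        return sum(((cv2.GaussianBlur(render(c,M[name],q,z),(0,0),1.5)-B[c])**2).sum() for c in masks)
    c0="top" if "top" in masks else "scene"
    ys,xs=np.nonzero(masks[c0]); g=ground(c0,[xs.mean(),ys.mean()],z+np.ptp(np.vstack(M[name])[:,2])/2)
    for y0 in yaws:
        f=len(yaws)>1
        fn=(lambda p:cost([p[0],p[1],p[2]])) if f else (lambda p:cost([p[0],p[1],0]))
        x0=np.array([*g,y0] if f else g); s=np.vstack([x0]+[x0+d for d in np.diag([.01,.01,.3][:len(x0)])])
        r=minimize(fn,x0,method="Nelder-Mead",options=dict(initial_simplex=s,xatol=2e-4,fatol=.05,maxiter=90))
        if best is None or r.fun<best[0]: best=(r.fun,r.x)
    return best
E
cat > m.py <<'E'
from h import *
for c in C: viewer.read_camera(c)
for n in M:
    ms={}
    for c in C:
        r=masks_of(c,n)
        if r: ms[c]=r[0]["pixels"]; print(c,np.round(r[0]["location"],0),round(r[0]["conf"],2),[(np.round(a["location"]),round(a["conf"],2)) for a in r[1:3]],end=" ")
    y=(0,.5,-.5,1.0) if "batt" in n else (0,.3) if "tray" in n else (0,)
    print("\n ",n)
    for k in ([ms]+[{c:ms[c]} for c in ms] if len(ms)>1 else [ms]):
        b=fit(n,k,yaws=y); print("    ",list(k),np.round(b[1][:2],4),np.degrees(b[1][2:]).round(1),"cost",round(b[0],1))
E
python3 m.py
```

```text
scene [200. 230.] 0.83 [] top [338. 194.] 0.87 [] 
  long_tray
     ['scene', 'top'] [ 0.6129 -0.1717] [-0.1] cost 34.1
     ['scene'] [ 0.6141 -0.171 ] [-0.1] cost 4.8
     ['top'] [ 0.6116 -0.1723] [0.3] cost 19.5
scene [324. 292.] 0.78 [(array([201., 230.]), 0.65), (array([148., 174.]), 0.32)] top [224. 186.] 0.97 [] 
  short_tray
     ['scene', 'top'] [0.6169 0.1634] [-9.8] cost 47.0
     ['scene'] [0.6178 0.1639] [-10.2] cost 16.6
     ['top'] [0.6142 0.1614] [-9.8] cost 8.4
scene [149. 173.] 0.76 [(array([201., 228.]), 0.52)] top [406. 214.] 0.69 [] 
  tall_barrel_center
     ['scene', 'top'] [ 0.5527 -0.3907] [] cost 7.0
     ['scene'] [ 0.553  -0.3904] [] cost 5.5
     ['top'] [ 0.5529 -0.3919] [] cost 0.8
scene [455. 321.] 0.69 [] top [407. 213.] 0.47 [] 
  slim_reel_center
     ['scene', 'top'] [ 0.5541 -0.3934] [] cost 696.1
     ['scene'] [0.5515 0.4029] [] cost 1.4
     ['top'] [ 0.5541 -0.3942] [] cost 36.9
scene [435. 272.] 0.73 [(array([272., 213.]), 0.57)] top [162. 239.] 0.42 [] 
  glue_stick_center
     ['scene', 'top'] [0.4657 0.3415] [] cost 7.4
     ['scene'] [0
[... 562 characters left out ...]
62 [] top [394. 254.] 0.49 [] 
  short_barrel_center
     ['scene', 'top'] [ 0.4355 -0.3417] [] cost 8.9
     ['scene'] [ 0.4365 -0.3402] [] cost 2.0
     ['top'] [ 0.435  -0.3428] [] cost 5.5
scene [230. 187.] 0.78 [] top [342. 242.] 0.87 [(array([338., 196.]), 0.32)] 
  fat_reel_center
     ['scene', 'top'] [ 0.4599 -0.1937] [] cost 11.4
     ['scene'] [ 0.4618 -0.1924] [] cost 5.1
     ['top'] [ 0.4583 -0.1936] [] cost 1.5
scene [267. 202.] 0.62 [(array([320., 229.]), 0.25), (array([435., 272.]), 0.22)] top [305. 237.] 0.6 [] 
  flat_ring_center
     ['scene', 'top'] [ 0.4637 -0.0758] [] cost 303.7
     ['scene'] [ 0.4644 -0.0759] [] cost 135.6
     ['top'] [ 0.4623 -0.0761] [] cost 166.3
```

```bash
python3 - <<'E'
from h import *
for c in C: viewer.read_camera(c)
ms={"scene":masks_of("scene","battery_center")[0]["pixels"]}
for a in masks_of("top","battery_center"):
    if np.hypot(*(np.array(a["location"])-[203,238]))<12: ms["top"]=a["pixels"]
for k in (ms,{"scene":ms["scene"]}):
  for y in (-60,-30,0,15,30,60,90):
    b=fit("battery_center",k,yaws=(np.radians(y),)*2); print(list(k),y,b[1][:2].round(4),np.degrees(b[1][2]).round(1),round(b[0],1))
r=[a for a in masks_of("top","slim_reel_center")+boxes_of("top","slim_reel_center")]; print([(a["location"],a["conf"]) for a in r], proj("top",[.5515,.403,.026]))
im=cv2.imread("pics/scene0.png")[230:270,355:405]
a=cv2.resize(im,None,fx=10,fy=10,interpolation=cv2.INTER_CUBIC)
im=cv2.imread("pics/top0.png")[225:253,190:218]
b=cv2.resize(im,(400,400),interpolation=cv2.INTER_CUBIC)[:, :300]
cv2.imwrite("pics/bat.png",np.hstack([a,b]))
E
```

```text
['scene', 'top'] -60 [0.4658 0.2177] -43.7 23.5
['scene', 'top'] -30 [0.4655 0.2174] 17.6 10.5
['scene', 'top'] 0 [0.4657 0.2175] 16.2 10.6
['scene', 'top'] 15 [0.4659 0.2173] 19.2 10.5
['scene', 'top'] 30 [0.4659 0.2174] 17.9 10.4
['scene', 'top'] 60 [0.4655 0.2178] 63.3 16.5
['scene', 'top'] 90 [0.4658 0.2178] 68.9 16.3
['scene'] -60 [0.4686 0.2181] -39.3 12.4
['scene'] -30 [0.4688 0.218 ] 19.4 4.4
['scene'] 0 [0.4683 0.2179] 17.2 4.2
['scene'] 15 [0.4684 0.2179] 17.6 4.2
['scene'] 30 [0.4686 0.218 ] 17.0 4.2
['scene'] 60 [0.4691 0.2181] 67.0 9.8
['scene'] 90 [0.4688 0.218 ] 67.4 9.8
[([142.8, 212.4], 0.57), ([406.4, 212.0], 0.22), ([144.7, 210.4], 0.58)] [[142.2907731  208.15660421]]
```

View pics/bat.png

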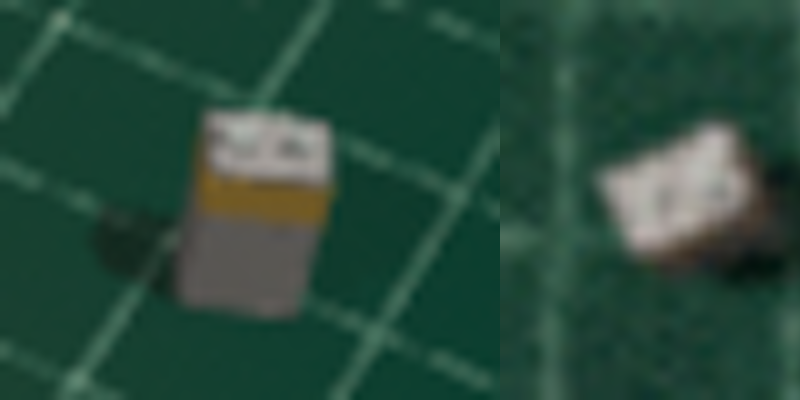

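Emit:
apply_moves(
  moves=[
    [-0.91,-0.571,0.365,0,0,0.742,1],
    [-0.91,-0.571,0.365,0,0,0.742,1],
    [-0.91,-0.571,0.365,0,0,0.742,1],
    [-0.91,-0.571,0.365,0,0,0.742,1],
    [-0.91,-0.571,0.365,0,0,0.742,1],
    [-0.91,-0.571,0.365,0,0,0.742,1],
    [-0.91,-0.571,0.365,0,0,0.742,1],
    [-0.91,-0.571,0.365,0,0,0.742,1],
    [-0.91,-0.571,0.365,0,0,0.742,1],
    [-0.91,-0.571,0.365,0,0,0.742,1],
  ],
)

```text
time_s: 2.5
tool_pos: [0.4001, 0.4003, 0.1497]
tool_rot: [180.0, -0.0, 90.1]
force: [-0.7, 0.1, -0.1]
grip_width: 0.0871
grasp_force: 0.0
```

The crop shows the battery with its two terminals along the long axis. That axis rises to the right in the top view, which agrees with the fitted yaw of about 18°. Next is the barrel.

Emit:
apply_moves(
  moves=[
    [-1,0.765,0,0,0,0,1],
    [-1,0.765,0,0,0,0,1],
    [-1,0.765,0,0,0,0,1],
    [-1,0.765,0,0,0,0,1],
    [-1,0.765,0,0,0,0,1],
    [-1,0.765,0,0,0,0,1],
    [-1,0.765,0,0,0,0,1],
  ],
)

```text
time_s: 3.2
tool_pos: [0.554, 0.1983, 0.1495]
tool_rot: [180.0, 0.0, 89.8]
force: [0.9, -0.1, -0.2]
grip_width: 0.0865
grasp_force: 0.0
```

Emit:
apply_moves(
  moves=[
    [-1,0,0,0,0,0,1],
    [-1,0,0,0,0,0,1],
    [-1,0,0,0,0,0,1],
    [-1,0,0,0,0,0,1],
    [-1,0,0,0,0,0,1],
  ],
)

```text
time_s: 3.7
tool_pos: [0.5525, -0.0071, 0.1501]
tool_rot: [180.0, 0.2, 89.5]
force: [0.3, -0.5, 0.1]
grip_width: 0.0869
grasp_force: 0.0
```

Emit:
apply_moves(
  moves=[
    [-1,0,0,0,0,0,1],
    [-1,0,0,0,0,0,1],
    [-1,0,0,0,0,0,1],
    [-1,0,0,0,0,0,1],
    [-1,0,0,0,0,0,1],
  ],
)

```text
time_s: 4.2
tool_pos: [0.5516, -0.2071, 0.15]
tool_rot: [180.0, 0.3, 89.5]
force: [-1.1, 0.1, 0.3]
grip_width: 0.0872
grasp_force: 0.0
```

Emit:
apply_moves(
  moves=[
    [-0.955,0,0,0,0,0,1],
    [-0.955,0,0,0,0,0,1],
    [-0.955,0,0,0,0,0,1],
    [-0.955,0,0,0,0,0,1],
    [-0.955,0,0,0,0,0,1],
    [-0.955,0,0,0,0,0,1],
    [-0.955,0,0,0,0,0,1],
  ],
)

```text
time_s: 4.9
tool_pos: [0.5547, -0.3874, 0.149]
tool_rot: [180.0, -0.1, 90.2]
force: [0.6, 0.3, 0.3]
grip_width: 0.0869
grasp_force: 0.0
```

Emit:
apply_moves(
  moves=[
    [0,0,0.2,0,0,0,1],
    [0,0,0.4,0,0,0,1],
    [0,0,0.52,0,0,0,1],
    [0,0,0.61,0,0,0,1],
    [0,0,0.61,0,0,0,1],
    [0,0,0.61,0,0,0,1],
    [0,0,0.61,0,0,0,0.3],
    [0,0,0.61,0,0,0,0.3],
    [0,0,0.61,0,0,0,0.3],
    [0,0,0.61,0,0,0,0.3],
    [0,0,0.61,0,0,0,0.3],
    [0,0,0.61,0,0,0,0.3],
    [0,0,0.61,0,0,0,0.3],
    [0,0,0.61,0,0,0,0.3],
    [0,0,0.61,0,0,0,0.3],
    [0,0,0.61,0,0,0,0.3],
  ],
  grip_force=15,
)

```text
time_s: 6.5
tool_pos: [0.5531, -0.3908, 0.0276]
tool_rot: [180.0, -0.0, 90.0]
force: [-0.2, -0.0, -0.2]
grip_width: 0.0417
grasp_force: 15.0
```

Emit:
apply_moves(
  moves=[
    [0,0,-0.12,0,0,0,0.3],
    [0,0,-0.3,0,0,0,0.3],
    [0,0,-0.51,0,0,0,0.3],
    [0.15,0.05,-0.51,0,0,0,0.3],
    [0.35,0.1,-0.51,0,0,0,0.3],
    [0.55,0.16,-0.51,0,0,0,0.3],
    [0.75,0.22,-0.51,0,0,0,0.3],
    [0.9,0.27,-0.51,0,0,0,0.3],
    [1,0.3,-0.51,0,0,0,0.3],
  ],
)

```text
time_s: 7.4
tool_pos: [0.6142, -0.1867, 0.1293]
tool_rot: [180.0, -0.1, 90.2]
force: [-0.6, 0.3, 0.7]
grip_width: 0.0417
grasp_force: 15.0
```

Emit:
apply_moves(
  moves=[
    [0.07,0,0,0,0,0,0.3],
    [0.095,0,0,0,0,0,0.3],
    [0.095,0,0.15,0,0,0,0.3],
    [0.095,0,0.3,0,0,0,0.3],
    [0.095,0,0.4,0,0,0,0.3],
    [0.095,0,0.44,0,0,0,0.3],
    [0.095,0,0.47,0,0,0,0.3],
    [0.095,0,0.485,0,0,0,0.3],
    [0.095,0,0.485,0,0,0,0.3],
    [0.095,0,0.485,0,0,0,0.3],
    [0.095,0,0.485,0,0,0,0.3],
  ],
)

```text
time_s: 8.5
tool_pos: [0.6137, -0.1719, 0.0335]
tool_rot: [179.9, 0.0, 90.0]
force: [-0.3, 0.1, -1.0]
grip_width: 0.0415
grasp_force: 15.0
```

Emit:
apply_moves(
  moves=[
    [0,0,0.0075,0,0,0,0.3],
    [0,0,0.0075,0,0,0,0.3],
    [0,0,0.0075,0,0,0,0.3],
    [0,0,0.0075,0,0,0,0.55],
    [0,0,0.0075,0,0,0,0.7],
    [0,0,0.0075,0,0,0,0.8],
    [0,0,0.0075,0,0,0,0.8],
    [0,0,0.0075,0,0,0,0.8],
    [0,0,-0.1,0,0,0,0.8],
    [0,0,-0.3,0,0,0,0.8],
    [0,0,-0.485,0,0,0,0.8],
    [0,0,-0.485,0,0,0,1],
    [0,0,-0.485,0,0,0,1],
  ],
)

```text
time_s: 9.8
tool_pos: [0.6138, -0.1719, 0.1306]
tool_rot: [179.9, -0.0, 90.0]
force: [-0.1, -0.0, -1.1]
grip_width: 0.0788
grasp_force: 0.0
```

```bash
python3 - <<'E'
from h import *
im={c:viewer.read_camera(c) for c in C}
cv2.imwrite("pics/s1.png",im["scene"][:,:,::-1])
m=masks_of("scene","tall_barrel_center")
print([(a["location"],a["conf"]) for a in m], proj("scene",[.613,-.172,.036]))
print([(a["location"],a["conf"]) for a in masks_of("top","slim_reel_center")],env.get_obs()["time_s"])
E
```

```text
[([200.2, 218.4], 0.88)] [[198.29247445 219.15323204]]
[([143.2, 210.3], 0.71)] 10.0
```

View pics/s1.png

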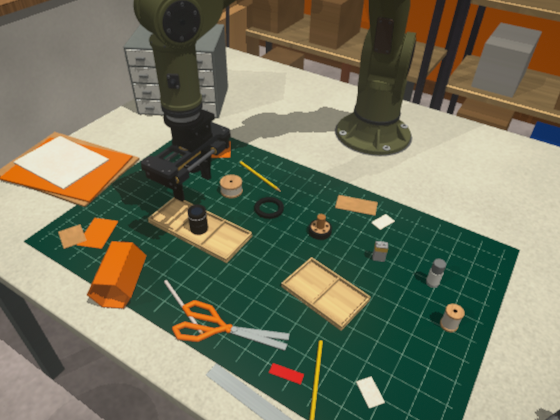

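The barrel is upright in the middle compartment at px (199,219). Next is the slim reel.

Emit:
apply_moves(
  moves=[
    [0.3,-0.05,0,0,0,0,1],
    [0.55,-0.15,0,0,0,0,1],
    [0.8,-0.3,0,0,0,0,1],
    [1,-0.32,0,0,0,0,1],
  ],
)

```text
time_s: 10.4
tool_pos: [0.5494, 0.0176, 0.1283]
tool_rot: [-179.8, 0.0, 89.9]
force: [0.5, 0.9, -0.1]
grip_width: 0.0869
grasp_force: 0.0
```

Emit:
apply_moves(
  moves=[
    [0.25,0,0,0,0,0,1],
    [0.5,0,0,0,0,0,1],
    [0.75,0,0,0,0,0,1],
    [1,0,0,0,0,0,1],
  ],
)

```text
time_s: 10.8
tool_pos: [0.551, 0.2187, 0.1286]
tool_rot: [-179.9, 0.0, 90.0]
force: [1.1, -0.1, 0.7]
grip_width: 0.0871
grasp_force: 0.0
```

Emit:
apply_moves(
  moves=[
    [0.25,0,0,0,0,0,1],
    [0.5,0,0,0,0,0,1],
    [0.75,0,0,0,0,0,1],
    [0.8725,0,0,0,0,0,1],
    [0.8725,0,0,0,0,0,1],
    [0.8725,0,0,0,0,0,1],
    [0.8725,0,0,0,0,0,1],
    [0.8725,0,0,0,0,0,1],
  ],
)

```text
time_s: 11.6
tool_pos: [0.5527, 0.3891, 0.1295]
tool_rot: [180.0, 0.0, 89.8]
force: [1.6, 0.5, -0.1]
grip_width: 0.0868
grasp_force: 0.0
```

Emit:
apply_moves(
  moves=[
    [0,0,0.15,0,0,0,1],
    [0,0,0.3,0,0,0,1],
    [0,0,0.45,0,0,0,1],
    [0,0,0.54,0,0,0,1],
    [0,0,0.54,0,0,0,1],
    [0,0,0.54,0,0,0,1],
    [0,0,0.54,0,0,0,0.2],
    [0,0,0.54,0,0,0,0.2],
    [0,0,0.54,0,0,0,0.2],
    [0,0,0.54,0,0,0,0.2],
    [0,0,0.54,0,0,0,0.2],
    [0,0,0.54,0,0,0,0.2],
    [0,0,0.54,0,0,0,0.2],
    [0,0,0.54,0,0,0,0.2],
    [0,0,0.54,0,0,0,0.2],
    [0,0,0.54,0,0,0,0.2],
    [0,0,0.54,0,0,0,0.2],
  ],
)

```text
time_s: 13.3
tool_pos: [0.5518, 0.3915, 0.0215]
tool_rot: [-180.0, 0.0, 90.0]
force: [-1.2, -0.9, -0.3]
grip_width: 0.0324
grasp_force: 14.8
```

The first transfer fell short because its first row went past the 50 mm cap, so the grasp is about 11 mm off centre. I'll open, re-measure and grasp again.

Emit:
apply_moves(
  moves=[
    [0,0,0,0,0,0,0.6],
    [0,0,0,0,0,0,1],
    [0,0,0,0,0,0,1],
    [0,0,0,0,0,0,1],
    [0,0,-0.25,0,0,0,1],
    [0,0,-0.5,0,0,0,1],
    [0,0,-0.5,0,0,0,1],
    [0,0,-0.5,0,0,0,1],
  ],
)

```text
time_s: 14.1
tool_pos: [0.5529, 0.3922, 0.1238]
tool_rot: [179.8, -0.2, 90.0]
force: [1.1, -0.5, -0.9]
grip_width: 0.0847
grasp_force: 0.0
```

```bash
python3 - <<'E'
from h import *
im={c:viewer.read_camera(c) for c in C}
cv2.imwrite("pics/s2.png",cv2.resize(im["scene"][220:360,360:540,::-1],None,fx=4,fy=4,interpolation=cv2.INTER_CUBIC))
n="slim_reel_center"
m=masks_of("scene",n)
print([(a["location"],a["conf"]) for a in m], fit(n,{"scene":m[0]["pixels"]}))
print([(a["location"],a["conf"]) for a in masks_of("top",n)],env.get_obs()["tool_pos"])
E
```

```text
[([450.8, 319.2], 0.58), ([193.1, 164.8], 0.27)] (np.float64(6.174815120822541), array([0.55512286, 0.40307397]))
[([143.9, 211.1], 0.49)] [0.55086488 0.39079749 0.11961646]
```

View pics/s2.png

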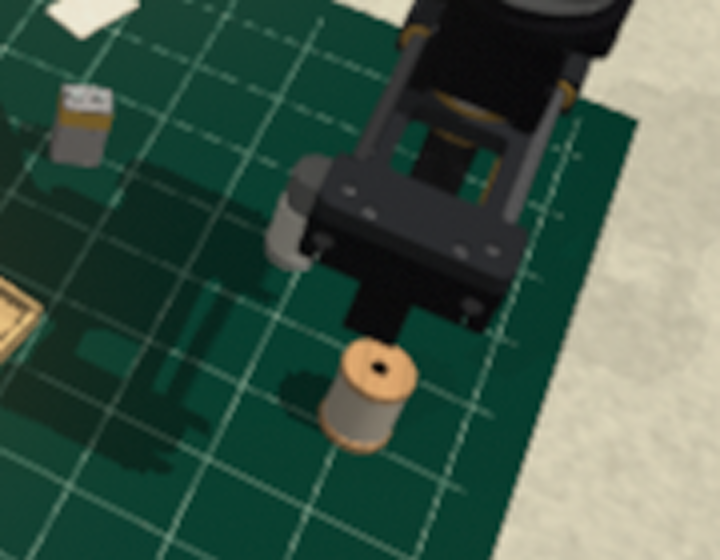

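The reel still stands at about (0.552, 0.403), at crop px (365,395). I'll grasp it 12 mm further along y.

Emit:
apply_moves(
  moves=[
    [0.06,0,0,0,0,0,1],
    [0.06,0,0.15,0,0,0,1],
    [0.06,0,0.35,0,0,0,1],
    [0.06,0,0.5,0,0,0,1],
    [0.06,0,0.5,0,0,0,1],
    [0.06,0,0.5,0,0,0,1],
    [0.06,0,0.5,0,0,0,0.2],
    [0.06,0,0.5,0,0,0,0.2],
    [0.06,0,0.5,0,0,0,0.2],
    [0.06,0,0.5,0,0,0,0.2],
    [0.06,0,0.5,0,0,0,0.2],
    [0.06,0,0.5,0,0,0,0.2],
    [0.06,0,0.5,0,0,0,0.2],
    [0.06,0,0.5,0,0,0,0.2],
    [0.06,0,0.5,0,0,0,0.2],
    [0.06,0,0.5,0,0,0,0.2],
  ],
)

```text
time_s: 15.9
tool_pos: [0.5519, 0.4034, 0.0216]
tool_rot: [180.0, -0.0, 90.0]
force: [0.0, -0.6, -0.4]
grip_width: 0.0335
grasp_force: 15.0
```

Emit:
apply_moves(
  moves=[
    [0,0,-0.15,0,0,0,0.2],
    [0,0,-0.35,0,0,0,0.2],
    [0,0,-0.54,0,0,0,0.2],
    [-0.15,0.05,-0.54,0,0,0,0.2],
    [-0.35,0.1,-0.54,0,0,0,0.2],
    [-0.57,0.15,-0.54,0,0,0,0.2],
    [-0.79,0.22,-0.54,0,0,0,0.2],
    [-1,0.305,-0.54,0,0,0,0.2],
    [-1,0.305,-0.54,0,0,0,0.2],
  ],
)

```text
time_s: 16.8
tool_pos: [0.6161, 0.1928, 0.1302]
tool_rot: [179.8, 0.3, 89.3]
force: [0.3, -0.9, -1.5]
grip_width: 0.0336
grasp_force: 15.0
```

Emit:
apply_moves(
  moves=[
    [-0.2,0,0,0,0,0,0.2],
    [-0.42,0,0,0,0,0,0.2],
    [-0.64,0,0,0,0,0,0.2],
    [-0.86,0,0,0,0,0,0.2],
    [-1,0,0,0,0,0,0.2],
  ],
)

```text
time_s: 17.3
tool_pos: [0.6125, -0.0011, 0.1298]
tool_rot: [180.0, 0.1, 89.8]
force: [-0.1, -0.8, 0.4]
grip_width: 0.0336
grasp_force: 15.0
```

Emit:
apply_moves(
  moves=[
    [-0.22,0,0,0,0,0,0.2],
    [-0.44,0,0,0,0,0,0.2],
    [-0.66,0,0,0,0,0,0.2],
    [-0.86,0,0,0,0,0,0.2],
    [-1,0,0,0,0,0,0.2],
  ],
)

```text
time_s: 17.8
tool_pos: [0.6121, -0.2004, 0.1298]
tool_rot: [180.0, 0.1, 89.8]
force: [-0.3, 0.2, 0.1]
grip_width: 0.0336
grasp_force: 15.0
```

Emit:
apply_moves(
  moves=[
    [-0.15,0,0,0,0,0,0.2],
    [-0.257,0,0,0,0,0,0.2],
    [-0.257,0,0,0,0,0,0.2],
    [-0.257,0,0,0,0,0,0.2],
    [-0.257,0,0,0,0,0,0.2],
    [-0.257,0,0,0,0,0,0.2],
  ],
)

```text
time_s: 18.4
tool_pos: [0.6135, -0.246, 0.1295]
tool_rot: [180.0, -0.1, 90.1]
force: [-0.4, -0.5, 0.2]
grip_width: 0.0336
grasp_force: 15.0
```

Emit:
apply_moves(
  moves=[
    [0,0,0.15,0,0,0,0.2],
    [0,0,0.3,0,0,0,0.2],
    [0,0,0.42,0,0,0,0.2],
    [0,0,0.48,0,0,0,0.2],
    [0,0,0.505,0,0,0,0.2],
    [0,0,0.5175,0,0,0,0.2],
    [0,0,0.5175,0,0,0,0.2],
    [0,0,0.5175,0,0,0,0.2],
    [0,0,0.5175,0,0,0,0.2],
    [0,0,0.5175,0,0,0,0.45],
    [0,0,0.5175,0,0,0,0.6],
    [0,0,0.5175,0,0,0,0.75],
    [0,0,0.5175,0,0,0,0.75],
    [0,0,0.5175,0,0,0,0.75],
    [0,0,0.4,0,0,0,0.75],
    [0,0,0.2,0,0,0,0.75],
    [0,0,0,0,0,0,0.8],
    [0,0,0,0,0,0,1],
    [0,0,0,0,0,0,1],
  ],
)

```text
time_s: 20.3
tool_pos: [0.6136, -0.2483, 0.1308]
tool_rot: [179.9, 0.0, 90.0]
force: [0.0, 0.6, -0.1]
grip_width: 0.0786
grasp_force: 0.0
```

```bash
python3 - <<'E'
from h import *
im={c:viewer.read_camera(c) for c in C}
cv2.imwrite("pics/s3.png",im["scene"][:,:,::-1])
n="glue_stick_center"
m={c:masks_of(c,n) for c in C}
print([(a["location"],a["conf"]) for c in C for a in m[c]])
for k in (["scene"],["scene","top"]): print(fit(n,{c:m[c][0]["pixels"] for c in k}))
E
```

```text
[([437.8, 270.4], 0.58), ([162.4, 240.8], 0.68)]
(np.float64(27.691129604721812), array([0.46804666, 0.34165179]))
(np.float64(32.831213383323174), array([0.46616104, 0.34148543]))
```

View pics/s3.png

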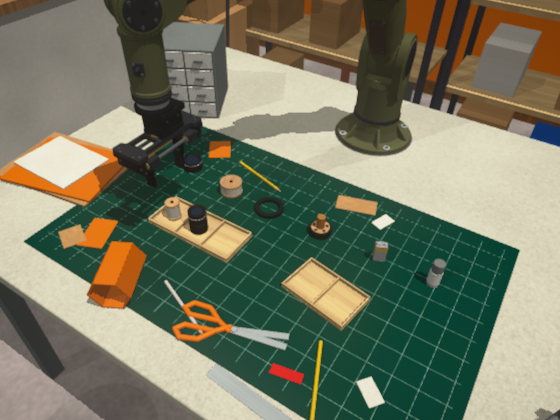

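The reel stands in the outer compartment at px (173,208). Next is the glue stick.

Emit:
apply_moves(
  moves=[
    [0.2,0,0,0,0,0,1],
    [0.42,-0.05,0,0,0,0,1],
    [0.64,-0.12,0,0,0,0,1],
    [0.84,-0.2,0,0,0,0,1],
    [1,-0.3,0,0,0,0,1],
    [1,-0.3,0,0,0,0,1],
  ],
)

```text
time_s: 21.1
tool_pos: [0.5501, -0.0415, 0.1279]
tool_rot: [-179.8, -0.2, 90.5]
force: [0.6, 0.9, -0.2]
grip_width: 0.0868
grasp_force: 0.0
```

Emit:
apply_moves(
  moves=[
    [0.2,-0.1,0,0,0,0,1],
    [0.4,-0.2,0,0,0,0,1],
    [0.6,-0.3,0,0,0,0,1],
    [0.8,-0.4,0,0,0,0,1],
    [1,-0.43,0,0,0,0,1],
    [1,-0.43,0,0,0,0,1],
  ],
)

```text
time_s: 21.7
tool_pos: [0.4651, 0.1578, 0.1289]
tool_rot: [-179.9, -0.1, 90.5]
force: [0.3, 0.0, -0.5]
grip_width: 0.087
grasp_force: 0.0
```

Emit:
apply_moves(
  moves=[
    [0.2,0,0,0,0,0,1],
    [0.42,0,0,0,0,0,1],
    [0.64,0,0,0,0,0,1],
    [0.84,0,0,0,0,0,1],
    [0.9475,0,0,0,0,0,1],
    [0.9475,0,0,0,0,0,1],
    [0.9475,0,0,0,0,0,1],
    [0.9475,0,0,0,0,0,1],
    [0.9475,0,0,0,0,0,1],
  ],
)

```text
time_s: 22.6
tool_pos: [0.4677, 0.3396, 0.1295]
tool_rot: [180.0, 0.0, 89.8]
force: [-0.3, 0.2, 0.3]
grip_width: 0.0867
grasp_force: 0.0
```

Emit:
apply_moves(
  moves=[
    [0,0,0.15,0,0,0,1],
    [0,0,0.3,0,0,0,1],
    [0,0,0.42,0,0,0,1],
    [0,0,0.5,0,0,0,1],
    [0,0,0.5,0,0,0,1],
    [0,0,0.5,0,0,0,1],
    [0,0,0.5,0,0,0,0.15],
    [0,0,0.5,0,0,0,0.15],
    [0,0,0.5,0,0,0,0.15],
    [0,0,0.5,0,0,0,0.15],
    [0,0,0.5,0,0,0,0.15],
    [0,0,0.5,0,0,0,0.15],
    [0,0,0.5,0,0,0,0.15],
    [0,0,0.5,0,0,0,0.15],
    [0,0,0.5,0,0,0,0.15],
    [0,0,0.5,0,0,0,0.15],
    [0,0,0.5,0,0,0,0.15],
  ],
)

```text
time_s: 24.3
tool_pos: [0.4669, 0.3415, 0.0295]
tool_rot: [180.0, 0.0, 90.0]
force: [0.2, -0.3, -0.7]
grip_width: 0.0268
grasp_force: 15.0
```

Emit:
apply_moves(
  moves=[
    [0,0,-0.12,0,0,0,0.15],
    [0,0,-0.32,0,0,0,0.15],
    [0,0,-0.5,0,0,0,0.15],
    [-0.12,0.06,-0.5,0,0,0,0.15],
    [-0.3,0.16,-0.5,0,0,0,0.15],
    [-0.5,0.28,-0.5,0,0,0,0.15],
    [-0.7,0.4,-0.5,0,0,0,0.15],
    [-0.88,0.5,-0.5,0,0,0,0.15],
    [-1,0.55,-0.5,0,0,0,0.15],
    [-1,0.55,-0.5,0,0,0,0.15],
  ],
)

```text
time_s: 25.3
tool_pos: [0.5787, 0.1353, 0.1297]
tool_rot: [179.9, 0.2, 89.5]
force: [0.2, -0.5, -0.0]
grip_width: 0.0269
grasp_force: 15.0
```

Emit:
apply_moves(
  moves=[
    [-0.2,0.1,0,0,0,0,0.15],
    [-0.42,0.18,0,0,0,0,0.15],
    [-0.64,0.18,0,0,0,0,0.15],
    [-0.84,0.18,0,0,0,0,0.15],
    [-1,0.18,0,0,0,0,0.15],
    [-1,0.18,0,0,0,0,0.15],
  ],
)

```text
time_s: 25.9
tool_pos: [0.6122, -0.0649, 0.1298]
tool_rot: [180.0, 0.2, 89.6]
force: [0.7, 0.0, 0.3]
grip_width: 0.0264
grasp_force: 15.0
```

Emit:
apply_moves(
  moves=[
    [-0.1,0,0,0,0,0,0.15],
    [-0.1875,0,0,0,0,0,0.15],
    [-0.1875,0,0,0,0,0,0.15],
    [-0.1875,0,0,0,0,0,0.15],
    [-0.1875,0,0,0,0,0,0.15],
    [-0.1875,0,0,0,0,0,0.15],
  ],
)

```text
time_s: 26.5
tool_pos: [0.6131, -0.094, 0.1295]
tool_rot: [-180.0, -0.0, 90.1]
force: [-0.6, -0.1, 0.7]
grip_width: 0.0264
grasp_force: 15.0
```

Emit:
apply_moves(
  moves=[
    [0,0,0.15,0,0,0,0.15],
    [0,0,0.28,0,0,0,0.15],
    [0,0,0.38,0,0,0,0.15],
    [0,0,0.44,0,0,0,0.15],
    [0,0,0.465,0,0,0,0.15],
    [0,0,0.4775,0,0,0,0.15],
    [0,0,0.4775,0,0,0,0.15],
    [0,0,0.4775,0,0,0,0.15],
    [0,0,0.4775,0,0,0,0.15],
    [0,0,0.4775,0,0,0,0.35],
    [0,0,0.4775,0,0,0,0.5],
    [0,0,0.4775,0,0,0,0.7],
    [0,0,0.4775,0,0,0,0.7],
    [0,0,0.4775,0,0,0,0.7],
    [0,0,0.4,0,0,0,0.7],
    [0,0,0.2,0,0,0,0.7],
    [0,0,0,0,0,0,0.8],
    [0,0,0,0,0,0,1],
    [0,0,0,0,0,0,1],
  ],
)

```text
time_s: 28.4
tool_pos: [0.614, -0.0962, 0.1319]
tool_rot: [179.8, -0.0, 90.0]
force: [-0.3, -0.5, 0.1]
grip_width: 0.0774
grasp_force: 0.0
```

```bash
python3 - <<'E'
from h import *
im={c:viewer.read_camera(c) for c in C}
cv2.imwrite("pics/s4.png",im["scene"][:,:,::-1])
for n,g in (("battery_center",[203,238]),("wheel_center",[253,243])):
    ms={}
    for c in C:
        for a in masks_of(c,n):
            if c=="scene" and c not in ms or c=="top" and np.hypot(*(np.array(a["location"])-g))<12: ms[c]=a["pixels"]; print(c,a["location"],a["conf"])
    print(n,fit(n,ms,yaws=(.3,.3) if "bat" in n else (0,)))
E
```

```text
scene [381.7, 251.5] 0.66
battery_center (np.float64(2.1643682544009355), array([0.4665035 , 0.21735638, 0.40763184]))
scene [317.7, 230.7] 0.81
top [250.8, 236.3] 0.78
wheel_center (np.float64(12.494176324817776), array([0.46545518, 0.06856675]))
```

View pics/s4.png

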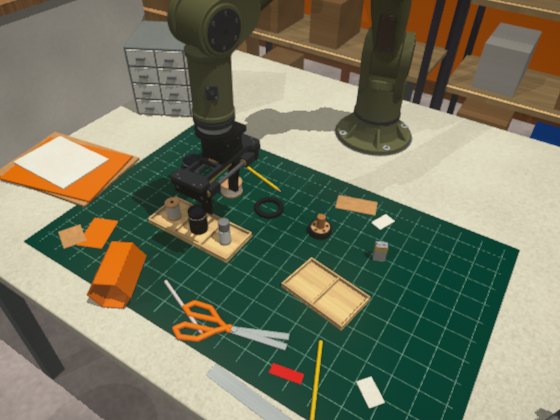

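The glue stick stands at px (224,231), so the camera kit is complete. Next is the battery, with a yaw of about 20°.

Emit:
apply_moves(
  moves=[
    [0.15,-0.1,0,0,0,0,1],
    [0.35,-0.2,0,0,0,0,1],
    [0.55,-0.3,0,0,0,0,1],
    [0.75,-0.4,0,0,0,0,1],
    [0.92,-0.5,0,0,0,0,1],
    [1,-0.6,0,0,0,0,1],
    [1,-0.6,0,0,0,0,1],
  ],
)

```text
time_s: 29.4
tool_pos: [0.4899, 0.1075, 0.1288]
tool_rot: [-179.8, -0.1, 90.4]
force: [0.1, -0.7, 0.2]
grip_width: 0.087
grasp_force: 0.0
```

Emit:
apply_moves(
  moves=[
    [0.2,-0.1,0,0,0,-0.08,1],
    [0.4,-0.135,0,0,0,-0.16,1],
    [0.5675,-0.135,0,0,0,-0.2327,1],
    [0.5675,-0.135,0,0,0,-0.2327,1],
    [0.5675,-0.135,0,0,0,-0.2327,1],
    [0.5675,-0.135,0,0,0,-0.2327,1],
    [0.5675,-0.135,0,0,0,-0.2327,1],
    [0.5675,-0.135,0,0,0,-0.2327,1],
  ],
)

```text
time_s: 30.2
tool_pos: [0.4663, 0.2163, 0.1296]
tool_rot: [-180.0, 0.0, 109.9]
force: [0.2, 0.6, 0.1]
grip_width: 0.0872
grasp_force: 0.0
```

Emit:
apply_moves(
  moves=[
    [0,0,0.15,0,0,0,1],
    [0,0,0.3,0,0,0,1],
    [0,0,0.45,0,0,0,1],
    [0,0,0.54,0,0,0,1],
    [0,0,0.54,0,0,0,1],
    [0,0,0.54,0,0,0,0.4],
    [0,0,0.54,0,0,0,0.4],
    [0,0,0.54,0,0,0,0.3],
    [0,0,0.54,0,0,0,0.2],
    [0,0,0.54,0,0,0,0.05],
    [0,0,0.54,0,0,0,0.05],
    [0,0,0.54,0,0,0,0.05],
    [0,0,0.54,0,0,0,0.05],
    [0,0,0.54,0,0,0,0.05],
    [0,0,0.54,0,0,0,0.05],
    [0,0,0.54,0,0,0,0.05],
    [0,0,0.54,0,0,0,0.05],
    [0,0,0.54,0,0,0,0.05],
  ],
)

```text
time_s: 32.0
tool_pos: [0.4659, 0.2175, 0.0215]
tool_rot: [-180.0, 0.0, 110.0]
force: [-0.8, -0.2, -0.2]
grip_width: 0.0175
grasp_force: 15.0
```

Emit:
apply_moves(
  moves=[
    [0,0,-0.12,0,0,0,0.05],
    [0,0,-0.32,0,0,0,0.05],
    [0,0,-0.54,0,0,0,0.05],
    [-0.08,0.14,-0.54,0,0,0.08,0.05],
    [-0.16,0.3,-0.54,0,0,0.16,0.05],
    [-0.24,0.46,-0.54,0,0,0.24,0.05],
    [-0.3,0.6,-0.54,0,0,0.31,0.05],
    [-0.3475,0.7065,-0.54,0,0,0.349,0.05],
    [-0.3475,0.7065,-0.54,0,0,0.349,0.05],
    [-0.3475,0.7065,-0.54,0,0,0.349,0.05],
    [-0.3475,0.7065,-0.54,0,0,0.349,0.05],
    [-0.3475,0.7065,-0.54,0,0,0.349,0.05],
  ],
)

```text
time_s: 33.2
tool_pos: [0.6215, 0.2011, 0.1297]
tool_rot: [-180.0, -0.0, 80.1]
force: [-0.1, -0.0, -0.5]
grip_width: 0.0171
grasp_force: 15.0
```

Lower to z = 0.0265 and release.

Emit:
apply_moves(
  moves=[
    [0,0,0.15,0,0,0,0.05],
    [0,0,0.3,0,0,0,0.05],
    [0,0,0.42,0,0,0,0.05],
    [0,0,0.48,0,0,0,0.05],
    [0,0,0.505,0,0,0,0.05],
    [0,0,0.5175,0,0,0,0.05],
    [0,0,0.5175,0,0,0,0.05],
    [0,0,0.5175,0,0,0,0.05],
    [0,0,0.5175,0,0,0,0.05],
    [0,0,0.5175,0,0,0,0.3],
    [0,0,0.5175,0,0,0,0.45],
    [0,0,0.5175,0,0,0,0.6],
    [0,0,0.5175,0,0,0,0.6],
    [0,0,0.5175,0,0,0,0.6],
    [0,0,0.4,0,0,0,0.6],
    [0,0,0.2,0,0,0,0.6],
    [0,0,0,0,0,0,0.8],
    [0,0,0,0,0,0,0.8],
    [0,0,0,0,0,0,0.8],
  ],
)

```text
time_s: 35.1
tool_pos: [0.6232, 0.2008, 0.1309]
tool_rot: [179.9, -0.1, 80.0]
force: [0.8, -0.8, -1.4]
grip_width: 0.0667
grasp_force: 0.0
```

Emit:
apply_moves(
  moves=[
    [-0.14,-0.12,0,0,0,0,0.7],
    [-0.3,-0.25,0,0,0,0,0.7],
    [-0.46,-0.39,0,0,0,0,0.7],
    [-0.62,-0.52,0,0,0,0,0.7],
    [-0.74,-0.62,0,0,0,0,0.7],
    [-0.787,-0.661,0,0,0,0,0.7],
    [-0.787,-0.661,0,0,0,0,0.7],
    [-0.787,-0.661,0,0,0,0,0.7],
    [-0.787,-0.661,0,0,0,0,0.7],
    [-0.787,-0.661,0,0,0,0,0.7],
  ],
)

```text
time_s: 36.1
tool_pos: [0.4657, 0.0693, 0.1294]
tool_rot: [180.0, 0.0, 80.1]
force: [0.6, 0.5, 0.7]
grip_width: 0.0606
grasp_force: 0.0
```

Emit:
apply_moves(
  moves=[
    [0,0,0.15,0,0,0,0.7],
    [0,0,0.3,0,0,0,0.7],
    [0,0,0.42,0,0,0,0.7],
    [0,0,0.48,0,0,0,0.7],
    [0,0,0.51,0,0,0,0.7],
    [0,0,0.51,0,0,0,0.7],
    [0,0,0.51,0,0,0,0.7],
    [0,0,0.51,0,0,0,0.4],
    [0,0,0.51,0,0,0,0.3],
    [0,0,0.51,0,0,0,0.1],
    [0,0,0.51,0,0,0,0.1],
    [0,0,0.51,0,0,0,0.1],
    [0,0,0.51,0,0,0,0.1],
    [0,0,0.51,0,0,0,0.1],
    [0,0,0.51,0,0,0,0.1],
    [0,0,0.51,0,0,0,0.1],
    [0,0,0.51,0,0,0,0.1],
  ],
)

```text
time_s: 37.8
tool_pos: [0.4649, 0.0685, 0.0276]
tool_rot: [-180.0, -0.0, 80.0]
force: [-0.0, -0.4, 1.2]
grip_width: 0.019
grasp_force: 15.0
```

Emit:
apply_moves(
  moves=[
    [0,0,-0.12,0,0,0,0.1],
    [0,0,-0.32,0,0,0,0.1],
    [0,0,-0.51,0,0,0,0.1],
    [0.07,0.12,-0.51,0,0,0,0.1],
    [0.16,0.26,-0.51,0,0,0,0.1],
    [0.25,0.41,-0.51,0,0,0,0.1],
    [0.34,0.55,-0.51,0,0,0,0.1],
    [0.4065,0.662,-0.51,0,0,0,0.1],
    [0.4065,0.662,-0.51,0,0,0,0.1],
    [0.4065,0.662,-0.51,0,0,0,0.1],
    [0.4065,0.662,-0.51,0,0,0,0.1],
    [0.4065,0.662,-0.51,0,0,0,0.1],
  ],
)

```text
time_s: 39.0
tool_pos: [0.6087, 0.1251, 0.1297]
tool_rot: [-180.0, -0.0, 80.0]
force: [-0.5, 0.1, -0.1]
grip_width: 0.0196
grasp_force: 15.0
```

```bash
python3 - <<'E'
from h import *
im=viewer.read_camera("scene")
print(env.get_obs()["grip_width"])
cv2.imwrite("pics/s5.png",cv2.resize(im[120:350,220:480,::-1],None,fx=2.5,fy=2.5,interpolation=cv2.INTER_CUBIC))
E
```

```text
0.0189957284419153
```

View pics/s5.png

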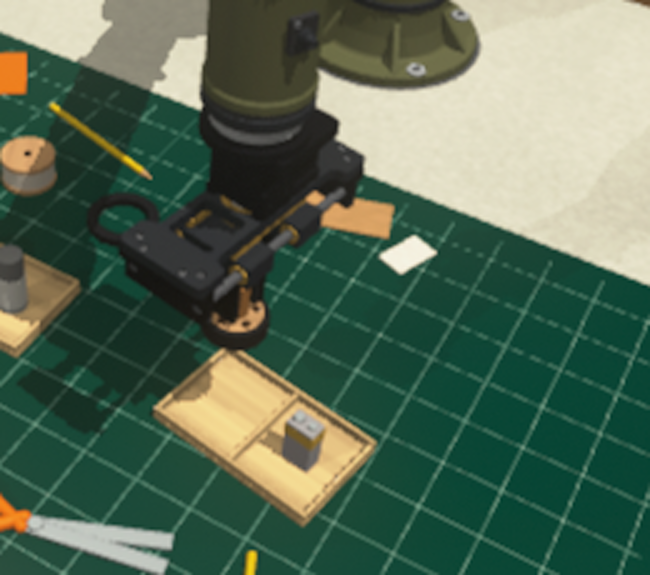

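The battery stands upright in the right-hand compartment (crop px 303,437), and the wheel hangs level in the gripper (235,320). I'll lower it.

Emit:
apply_moves(
  moves=[
    [0,0,0.15,0,0,0,0.1],
    [0,0,0.28,0,0,0,0.1],
    [0,0,0.38,0,0,0,0.1],
    [0,0,0.44,0,0,0,0.1],
    [0,0,0.47,0,0,0,0.1],
    [0,0,0.4875,0,0,0,0.1],
    [0,0,0.4875,0,0,0,0.1],
    [0,0,0.4875,0,0,0,0.1],
    [0,0,0.4875,0,0,0,0.1],
    [0,0,0.4875,0,0,0,0.3],
    [0,0,0.4875,0,0,0,0.45],
    [0,0,0.4875,0,0,0,0.55],
    [0,0,0.4875,0,0,0,0.55],
    [0,0,0.4875,0,0,0,0.55],
    [0,0,0.4,0,0,0,0.55],
    [0,0,0.2,0,0,0,0.55],
    [0,0,0,0,0,0,0.6],
    [0,0,-0.2,0,0,0,0.6],
    [0,0,-0.3,0,0,0,0.6],
    [0,0,-0.3,0,0,0,0.6],
  ],
)

```text
time_s: 41.05
tool_pos: [0.6117, 0.1259, 0.1938]
tool_rot: [179.6, -0.2, 80.0]
force: [0.3, -0.5, 0.1]
grip_width: 0.0523
grasp_force: 0.0
```

Emit:
apply_moves(
  moves=[
    [0,-0.2,0,0,0,0,0.6],
    [0,-0.4,0,0,0,0,0.6],
    [0,-0.6,0,0,0,0,0.6],
    [0,-0.7,0,0,0,0,0.6],
    [0,-0.7,0,0,0,0,0.6],
    [0,-0.7,0,0,0,0,0.6],
    [0,-0.7,0,0,0,0,0.6],
    [0,-0.7,0,0,0,0,0.6],
    [0,-0.7,0,0,0,0,0.6],
  ],
)

```text
time_s: 41.95
tool_pos: [0.4722, 0.1494, 0.1892]
tool_rot: [-180.0, 0.0, 79.9]
force: [-0.2, -0.2, 0.2]
grip_width: 0.0523
grasp_force: 0.0
```

```bash
python3 - <<'E'
from h import *
im=viewer.read_camera("scene")
cv2.imwrite("pics/s6.png",cv2.resize(im[140:350,130:400,::-1],None,fx=2.8,fy=2.8,interpolation=cv2.INTER_CUBIC))
E
```

```text
(no output)
```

View pics/s6.png

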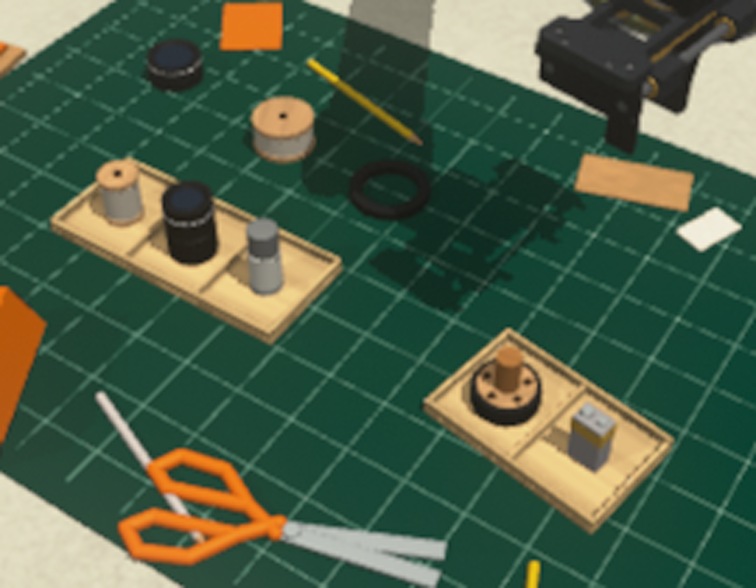

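All five pieces stand flat in their compartments: reel (120,190), barrel (190,222), glue stick (265,257), wheel (507,385) and battery (592,435). The short barrel, fat reel and ring are where they were, and the gripper is clear. I'm handing it in.

```bash
python3 -c "
from cell import env
print(env.sign_off())"
```

```text
the job is handed in; nothing more can be done
None
```

Both kits are made up and handed in at about 42 s on the robot's clock: the last picture showed all five pieces upright in their compartments and the short barrel, fat reel and ring untouched.

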